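# Draw the spring bolt and open both leaves of the slide locker

## Task

The right leaf of the small slide locker has been left ajar and the left leaf is still bolted. Open both leaves wide, at least square to the front: first the right one, then pull the red spring bolt on the left leaf right down, keep it down while you start that leaf, and swing the leaf wide open too. Do not force the left leaf against its bolt, do not disturb the jar, the cup or the flat box standing round the locker, and let go of everything at the end.

Things in the scene. Friction and masses are not known exactly. Their poses are not given: they have to be found in the camera images.
- locker: grey slide locker, 236 wide (y) x 90 deep (x), fixed to the worktop. Origin on the worktop; its x axis points from the front into the locker, y to the left seen from the front, z up. Front plane at x = -50 mm: below, two fixed drawer fronts (handles 12 mm out); two white leaves from z = 147 to 273 mm; above them a head, then the canopy. Small packets inside (x > -10, z < 177 mm) and on the canopy
- active (a joint): opening angle of the right leaf (hinged at the locker's right, -y, side), rad: 0 shut, grows as it swings out toward the robot, up to 1.9. Starts ajar; light friction (0.06 N m) holds it where it is left, nothing latches it. A strip on its free edge laps 9 mm over the left leaf when shut. A small knob stands 22 mm out of its outer face, 78 mm from the hinge, at z = 227 mm
- passive (a joint): opening angle of the left leaf (hinged at the locker's left, +y, side), rad: 0 shut, grows as it swings out toward the robot, up to 1.9. Light friction (about 0.06 N m) holds it where it is left. It cannot open (it gives only about 0.03 rad) until its bolt is drawn
- bolt (a joint): draw of the spring bolt, m: 0 is home (up, rod in the hole of the head), grows as the red pull is drawn down. The rod leaves the head shortly before the stop, which comes within 20 mm and is felt as a sharp rise of force. The spring pulls back up with 5 N at home, 7.5 N at the stop: hold the bolt down until the leaf has swung over 0.25 rad; let go after that, it springs home in front of the head
- bolt_pull (a point): centre of the bolt's red pull, an upright ribbed cylinder, 18 mm across and 26 mm high, on a thin 8 mm wide stem. It stands 37 mm out of the left leaf's outer face, 72 mm from its hinge line, at z = 240 mm when home. Axes turn with the leaf: x into the leaf, y along it toward the hinge, z up
- active_hinge (a point): point on the right leaf's vertical hinge line, at the height of the leaf's top edge (z = 273 mm); in the plane of the leaf's outer face
- passive_hinge (a point): point on the left leaf's vertical hinge line, at the height of the leaf's top edge (z = 273 mm); in the plane of the leaf's outer face
- active_edge (a point): top corner of the right leaf's free edge, on its inner face: 104 mm from the hinge line along the leaf. The leaf is 18 mm thick and 126 mm high
- passive_edge (a point): top corner of the left leaf's free edge, on its inner face: 104 mm from the hinge line along the leaf. The leaf is 18 mm thick and 126 mm high
- jar_mid (a point): middle of a stain jar with a black cap, 58 mm across, 97 mm high, standing to the left of the locker; leave it alone
- cup_mid (a point): middle of a specimen cup with a yellow lid, 58 mm across, 75 mm high, standing to the right of the locker; leave it alone
- tissue: flat blue box of lens tissue, 68 x 100 x 9 mm, lying on the worktop in front of the locker, lower than the leaves; origin at the centre of its underside; leave it alone
- canopy_lip (a point): middle of the canopy board's front lip, at its underside (z = 360 mm). The board, 248 mm wide and 14 mm thick, overhangs the closed leaves by 50 mm, so the bolt's pull can only be reached by a tool tilted toward the locker (some 27 degrees)

How it is judged:
On the way, in this order (a step that is already met when the one before it is completed fails the run):
1. the right leaf is swung wide open (beyond 1.35 rad) while the left one is still shut (value of joint active above 1.35 rad and value of joint passive below 0.06 rad), for 0.1 s.
2. the bolt is drawn out of the head (more than 8 mm) with the left leaf still shut (value of joint bolt above 0.008 m and value of joint passive below 0.06 rad), for 0.05 s.
3. the left leaf has left the frame (beyond 0.3 rad) (value of joint passive above 0.3 rad), for 0.05 s.
At the end, for the whole second after the job is handed in: both leaves stand open beyond 1.35 rad (77 degrees) and at rest, the bolt has sprung back to within 3 mm of home (value of joint each of active, passive above 1.35 rad and value of joint bolt below 0.003 m and velocity of joint each of active, passive below 0.05 rad/s); the robot touches nothing.
It fails at once if the left leaf is forced against its undrawn bolt (0.06 to 0.12 rad open with the bolt drawn less than 5 mm) (value of joint passive between 0.06 and 0.12 rad and value of joint bolt below 0.005 m).
It fails at once if the jar is moved by more than 20 mm (distance of jar_mid from where it was at the start of the episode above 0.02 m).
It fails at once if the cup is moved by more than 20 mm (distance of cup_mid from where it was at the start of the episode above 0.02 m).
It fails at once if the flat box is moved by more than 20 mm (distance of tissue from where it was at the start of the episode above 0.02 m).
It also fails if it takes over 61 s, if anything falls off the work surface, if the arm or the gripper's body presses on something with over 40 N, if the wrist force passes 120 N, or if a joint passes its speed limit or range.

## Robot

A 7-joint arm with a two-finger parallel gripper is mounted at the origin on a cart in front of the work surface, level with it; the furniture and walls round the work are solid. World frame = base frame: x ahead of the robot, y to its left, z up, the work surface at z = 0. Lengths are in m, angles in rad, forces in N, time in s.
With the tool pointing down it reaches from about 0.35 to 0.9 m from the base axis. Payload 7.2 kg.
Tool frame: the origin (TCP) lies midway between the tips of the shut fingers; the grasp point (between the pads) lies 19 mm behind it (robot.grip_depth is the distance from the TCP to the grasp point, in m); z points along the fingers, y is the line along which they close (so a half turn about z gives the same grasp; the last joint's range is limited). The gripper opens to 88 mm and grips with 3 to 60 N. Pads are 20 mm wide; open, the fingers measure 115 mm over their backs; the gripper's body (75 mm by 178 mm) begins 61 mm behind the grasp point.
Start: joints at [-1.313, 0.411, -0.013, 1.596, 0.006, 1.134, -0.082], TCP at [0.2, 0.592, 0.223] pointing down, gripper open.
Joint ranges: [-2.95, 2.95], [-0.29, 1.99], [-1.47, 1.44], [0.14, 2.54], [-1.03, 4.17], [0.13, 1.85], [-2.86, 2.86]. Speed limits (rad/s): [2.39, 2.39, 3.01, 3.01, 3.14, 3.14, 3.14].

## Interface

Orientations are given as a unit quaternion [w, x, y, z].
In Python, from cell import robot gives the robot as it stands.
- The arm moves only by the shell command python3 -m inch 'ROWS'. ROWS is text: rows parted by semicolons, each of 7 numbers parted by spaces: the shift along the tool's x, y, z in m, then the turn, a rotation vector about the tool's x, y, z in rad, then the closure, from 0 (fully open) to 1 (shut). In form: tx ty tz ax ay az claw; .... A call has 1 to 20 rows; each row is the pose to reach, as a shift and turn from the pose commanded when the call began, along the tool's axes at that moment; what a row does not reach only later rows make up. A row lasts 1/8 s, in which the tool goes at most 62.5 mm and 10.7 degrees, less where a joint would pass 70% of its speed; a pose out of reach is approached as far as the arm can. A call with a gripper value outside its range is refused whole. The fingers move at their own pace and stop on an object; the grip force is fixed at half the most. Time passes only in rows, so rows that repeat a pose let the fingers close. It gives the time, the measured TCP pose, the force, the opening and the grip force at its end, in the units of the state.
- robot.state(): the state, without advancing time (a new reading comes with each control period).
- robot.get_image(name): name is "scene" or "top" or "wrist"; returns the picture (384x512x3 uint8, red, green, blue); there is no depth.
- robot.get_calibration(name): a dict with "fx", "fy", "cx", "cy" (pixels), "pose" (4x4, takes a point from camera to world coordinates). Camera axes: x right, y down, z forward; pixel columns grow to the right and rows downward; lengths in m; the calibration is good to about 2 mm. A picture is of the moment at which its call begins: read the wrist's pose just before it. get_calibration takes no time and is no camera call; for the wrist camera it gives the pose at the moment of the call.
- robot.finish_job(): hands the job in; it is judged then, once.
The state is a dict: "t": time; "joint_positions": joint angles; "qd": joint speeds; "joint_efforts": joint torques, N m; "tcp_pos": TCP position; "orientation": TCP orientation; "force": force on the tool from outside, world axes, zero at the start; "moment": the same for the moment, N m; "grip_width": finger opening in m; "grip_force": force on a finger pad.
Only numpy, scipy, OpenCV 4.12 (cv2) and the standard library are available. Lean on these libraries where they do the work, as an engineer would, in place of code of your own. Each camera call takes 0.05 s, during which the arm holds its last target. There are 200 camera calls.

## Working session

There is one attempt and no reset: what is moved stays moved. The work goes in short steps, Python scripts to look and compute and a shell command to move; the robot and the scene stay as the last step left them, time stands still between calls to the robot, and variables do not carry over. Pictures are saved under pics/ and viewed, at most 10 in all, crops included, and the job is handed in when it is done.

```bash
ls; mkdir -p pics; python3 - <<'E'
from cell import robot
import cv2,numpy as np
for n in ["scene","top"]:
    im=robot.get_image(n); cv2.imwrite(f"pics/{n}0.png",cv2.resize(im[:,:,::-1],(800,600),interpolation=cv2.INTER_CUBIC))
    c=robot.get_calibration(n); print(n,c["fx"],c["cx"],c["cy"]);print(np.round(c["pose"],3))
s=robot.state();print(s)
E
```

```text
pics
scene 485.6180928071885 254.27511866736072 190.39550689302126
[[-0.04  -0.874  0.484 -0.171]
 [-0.999  0.029 -0.031  0.103]
 [ 0.013 -0.485 -0.875  1.545]
 [ 0.     0.     0.     1.   ]]
top 351.66449877250164 254.12792983486466 200.1935786388186
[[-0.02  -0.983  0.182  0.356]
 [-0.999  0.014 -0.032  0.088]
 [ 0.029 -0.182 -0.983  1.266]
 [ 0.     0.     0.     1.   ]]
{'t': 0.1, 'joint_positions': array([-1.31319611,  0.41182002, -0.01275565,  1.59691778,  0.00559813,
        1.13431759, -0.08220962]), 'qd': array([-0.00039054, -0.00021987,  0.00196938, -0.00065062,  0.00128224,
        0.00097201, -0.00098999]), 'joint_efforts': array([ 2.70203025e-03, -5.89093995e+01,  6.43978603e-01, -2.91706324e+01,
       -5.37100097e-02,  1.45524446e-02,  6.74480657e-05]), 'tcp_pos': array([0.19991047, 0.59169839, 0.2219103 ]), 'orientation': array([-7.53226131e-05,  1.62154120e-01,  9.86765186e-01, -7.09635606e-04]), 'force': array([-0.38340037,  0.98987953, -0.05204438]), 'moment': array([-0.00607639,  0.04188159,  0.02644788]), 'grip_force': 0.0, 'grip_width': 0.08796536791676002}
```

View pics/scene0.png

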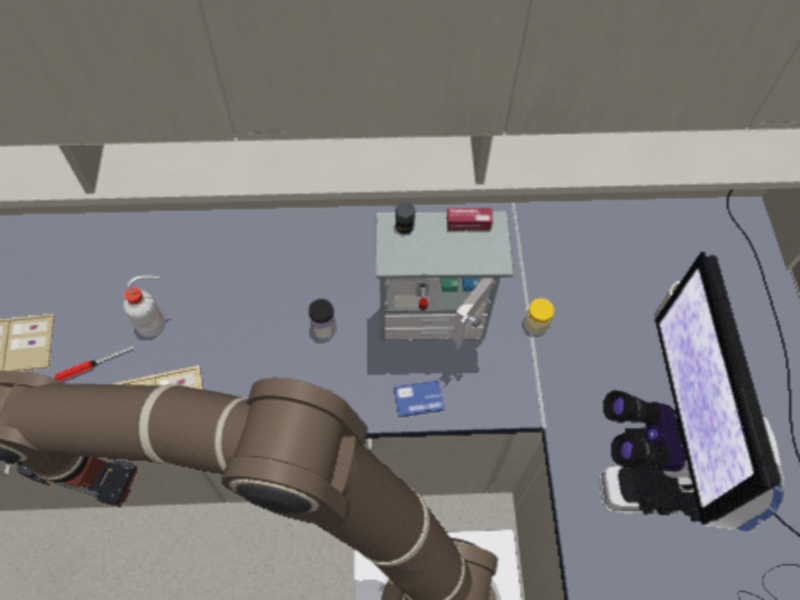

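View pics/top0.png

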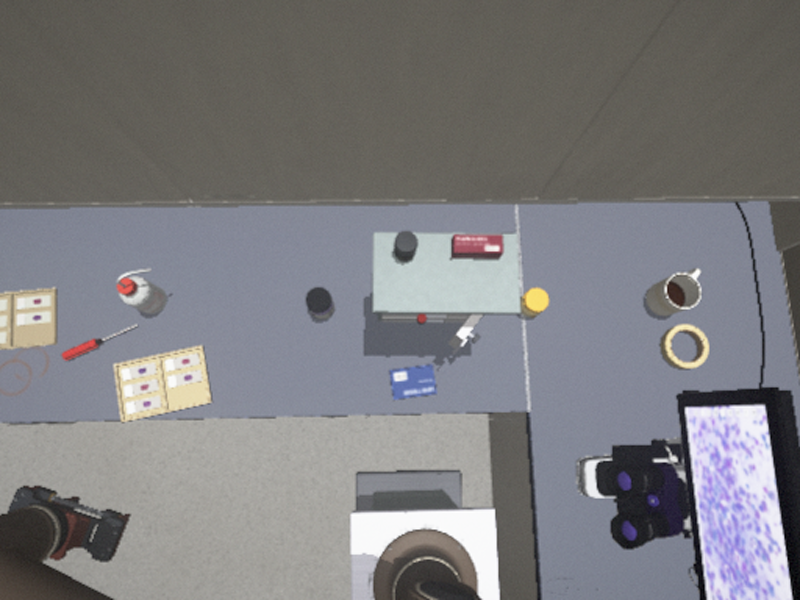

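The scene view shows the locker with its canopy front lip at (376..511, 275), red pull at (423,303), and the right leaf ajar about 1 rad with its knob at (467,315). The top view shows the lip at (373..521, 312), jar (319,299), cup (537,300) and box (413,381).

```bash
cat > h.py <<'E'
import numpy as np
from cell import robot
from scipy.spatial.transform import Rotation as R
def ray(cam,u,v,cal=None):
    c=cal or robot.get_calibration(cam); P=np.array(c["pose"])
    d=P[:3,:3]@np.array([(u-c["cx"])/c["fx"],(v-c["cy"])/c["fy"],1]); return P[:3,3],d
def atz(cam,u,v,z,cal=None):   # u,v in 800x600
    o,d=ray(cam,u*.64,v*.64,cal); return o+d*(z-o[2])/d[2]
def tri(obs):
    A=np.zeros((3,3));b=np.zeros(3)
    for cam,u,v in obs:
        o,d=ray(cam,u*.64,v*.64); d/=np.linalg.norm(d); M=np.eye(3)-np.outer(d,d); A+=M;b+=M@o
    return np.linalg.solve(A,b)
def proj(cam,p,cal=None):
    c=cal or robot.get_calibration(cam); P=np.array(c["pose"]); q=P[:3,:3].T@(np.array(p)-P[:3,3])
    return np.array([c["fx"]*q[0]/q[2]+c["cx"],c["fy"]*q[1]/q[2]+c["cy"]])/.64
def T():
    s=robot.state(); q=s["orientation"]; return s["tcp_pos"],R.from_quat([q[1],q[2],q[3],q[0]])
E
python3 - <<'E'
from h import *
np.set_printoptions(precision=4,suppress=True)
for cam,pts in [("scene",[(376,276),(511,275),(377,213),(504,211)]),("top",[(373,311),(521,313),(374,234),(519,233)])]:
    for p in pts: print(cam,p,atz(cam,*p,.374))
print("pull",tri([("scene",423,303),("top",421,319)]), atz("scene",423,303,.245))
print("knob",tri([("scene",467,318),("top",464,336)]))
print("jar",atz("top",319,299,.097),atz("scene",321,310,.097)); print("cup",atz("top",537,300,.075),atz("scene",541,310,.075))
print("box",atz("top",413,381,.009))
E
```

```text
scene (376, 276) [0.5225 0.0985 0.374 ]
scene (511, 275) [ 0.5168 -0.1442  0.374 ]
scene (377, 213) [0.66  0.093 0.374]
scene (504, 211) [ 0.6573 -0.1468  0.374 ]
top (373, 311) [0.5244 0.0991 0.374 ]
top (521, 313) [ 0.5174 -0.1467  0.374 ]
top (374, 234) [0.6571 0.0958 0.374 ]
top (519, 233) [ 0.6564 -0.1518  0.374 ]
pull [0.5308 0.0096 0.252 ] [0.5347 0.0079 0.245 ]
knob [ 0.4985 -0.0726  0.2452]
jar [0.6048 0.2191 0.097 ] [0.6051 0.2183 0.097 ]
cup [ 0.6005 -0.2631  0.075 ] [ 0.6009 -0.2635  0.075 ]
box [0.4298 0.0145 0.009 ]
```

```bash
python3 - <<'E'
from h import *
import cv2
im=robot.get_image("scene")[120:250,225:345]
im2=robot.get_image("top")[140:260,225:345]
a=cv2.resize(im[:,:,::-1],(400,433),interpolation=cv2.INTER_CUBIC);b=cv2.resize(im2[:,:,::-1],(400,400),interpolation=cv2.INTER_CUBIC)
b=cv2.copyMakeBorder(b,0,33,0,0,cv2.BORDER_CONSTANT)
cv2.imwrite("pics/crop0.png",np.hstack([a,b]))
E
```

```text
(no output)
```

View pics/crop0.png

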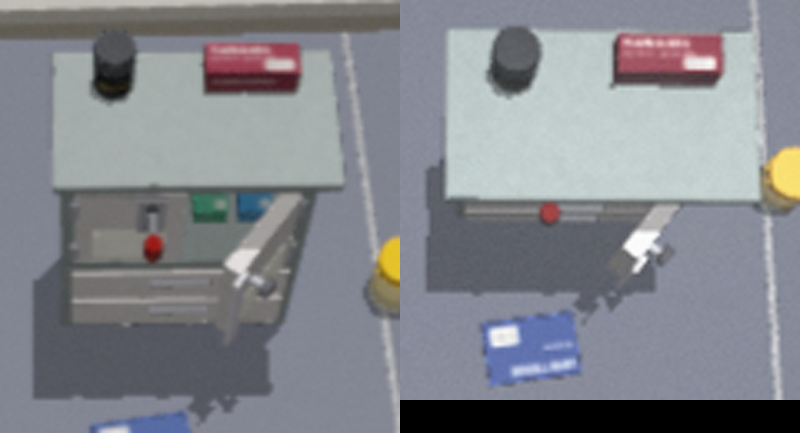

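```bash
cat >> h.py <<'E'
O=np.array([.621,-.026,0]); YAW=-.025
np.set_printoptions(precision=3,suppress=True)
def W(l): return O+R.from_euler('z',YAW).apply(l)
def L(p): return R.from_euler('z',-YAW).apply(np.array(p)-O)
def ori(tilt,yaw=0):
    t=np.radians(tilt); z=np.array([np.sin(t),0,-np.cos(t)]); y=np.array([0,1.,0]); x=np.cross(y,z)
    return R.from_euler('z',YAW+yaw)*R.from_matrix(np.c_[x,y,z])
def rel(l,tilt=30,yaw=0):
    p,q=T(); d=q.inv().apply(W(l)-p); w=(q.inv()*ori(tilt,yaw)).as_rotvec(); print(l,"->",d,w)
def where():
    p,q=T(); s=robot.state(); print("t",s["t"],"tcpL",L(p),"zaxisL",R.from_euler('z',-YAW).apply(q.apply([0,0,1])),"F",s["force"],"w",s["grip_width"])
E
python3 - <<'E'
from h import *
rel([-.22,.25,.42],30);rel([-.20,0,.42],30);rel([-.20,0,.30],30)
c=robot.get_calibration("wrist"); p,q=T(); P=np.array(c["pose"]); print(q.inv().apply(P[:3,3]-p)); print(q.inv().as_matrix()@P[:3,:3])
for n,l in [("lip",[-.1,0,.36]),("hingeL",[-.05,.106,.273]),("pull",[-.087,.034,.253])]: print(n,proj("scene",W(l)),proj("top",W(l)))
for a in (.8,.9,1.,1.1):
    for nm,u,n in [("incorner",.104,.018),("outcorner",.104,0)]:
        l=np.array([-.05,-.106,.273])+u*np.array([-np.sin(a),np.cos(a),0])+n*np.array([np.cos(a),np.sin(a),0]); s=proj("scene",W(l)); t=proj("top",W(l))
        print(a,nm,(s*.64-[225,120])*400/120,(t*.64-[225,140])*400/120+[400,0])
    l=np.array([-.05,-.106,.227])+.078*np.array([-np.sin(a),np.cos(a),0])-.022*np.array([np.cos(a),np.sin(a),0])
    s=proj("scene",W(l)); t=proj("top",W(l)); print("knob",(s*.64-[225,120])*400/120,(t*.64-[225,140])*400/120+[400,0])
E
```

```text
[-0.22, 0.25, 0.42] -> [-0.312 -0.277 -0.198] [-0.08  -0.52  -0.294]
[-0.2, 0, 0.42] -> [-0.406 -0.51  -0.197] [-0.08  -0.52  -0.294]
[-0.2, 0, 0.3] -> [-0.406 -0.51  -0.077] [-0.08  -0.52  -0.294]
[ 0.073  0.    -0.162]
[[-0.    -0.964 -0.267]
 [ 1.     0.    -0.   ]
 [ 0.    -0.267  0.964]]
lip [443.395 278.777] [446.119 313.445]
hingeL [384.784 279.597] [383.17 294.79]
pull [421.985 300.996] [421.335 316.776]
0.8 incorner [213.133 255.542] [614.04  234.378]
0.8 outcorner [228.323 267.856] [629.232 248.963]
knob [260.871 287.825] [659.65  252.896]
0.9 incorner [221.012 263.61 ] [621.854 243.904]
0.9 outcorner [237.524 274.629] [638.434 256.974]
knob [269.086 291.167] [667.836 256.826]
1.0 incorner [229.775 271.015] [630.59  252.651]
1.0 outcorner [247.44  280.611] [648.389 264.064]
knob [277.604 293.783] [676.357 259.937]
1.1 incorner [239.332 277.672] [640.159 260.525]
1.1 outcorner [257.964 285.731] [658.995 270.156]
knob [286.332 295.644] [685.124 262.195]
```

```bash
python3 -m inch '0 0 -0.2 0 0 0 1; -0.05 -0.05 -0.2 0 -.1 -.05 1; -0.1 -0.1 -0.2 -.02 -.2 -.1 1; -.15 -.15 -.2 -.03 -.25 -.15 1;-.2 -.2 -.2 -.05 -.35 -.2 1;-.26 -.25 -.2 -.06 -.45 -.25 1;-.31 -.28 -.2 -.08 -.5 -.29 1;-.35 -.34 -.2 -.08 -.5 -.29 1;-.38 -.4 -.2 -.08 -.5 -.29 1;-.4 -.45 -.2 -.08 -.5 -.29 1;-.4 -.5 -.2 -.08 -.5 -.29 1;-.4 -.5 -.2 -.08 -.5 -.29 1;-.4 -.5 -.2 -.08 -.5 -.29 1;-.4 -.5 -.2 -.08 -.5 -.29 1'; python3 - <<'E'
from h import *
where(); rel([-.19,.003,.33],27); rel([-.17,.003,.26],27); rel([-.10,.003,.222],27)
E
```

```text
t: 1.95
tcp_pos: [0.4338, 0.1104, 0.4017]
orientation: [0.236, 0.012, 0.972, -0.007]
force: [-0.3, 0.6, 0.3]
grip_width: 0.0001
grip_force: 0.0
t 1.95 tcpL [-0.191  0.132  0.402] zaxisL [ 0.459 -0.008 -0.889] F [-0.28   0.617  0.323] w 8.416248906566653e-05
[-0.19, 0.003, 0.33] -> [ 0.033 -0.128  0.065] [-0.008  0.005  0.001]
[-0.17, 0.003, 0.26] -> [ 0.047 -0.128  0.136] [-0.008  0.005  0.001]
[-0.1, 0.003, 0.222] -> [ 0.002 -0.127  0.202] [-0.008  0.005  0.001]
```

```bash
python3 -m inch '0.01 -0.05 0.02 0 0 0 1;.02 -.1 .04 0 0 0 1; .033 -.128 .065 -.008 .005 0 1; .033 -.128 .065 -.008 .005 0 1;.033 -.128 .065 -.008 .005 0 1;.033 -.128 .065 -.008 .005 0 1'; python3 - <<'E'
from h import *
import cv2
where(); rel([-.17,.003,.26],27); rel([-.10,.003,.222],27)
c=robot.get_calibration("wrist"); im=robot.get_image("wrist")
cv2.imwrite("pics/w1.png",cv2.resize(im[:,:,::-1],(800,600)))
for n,l in [("pulltop",[-.087,.034,.253]),("hL",[-.05,.106,.273]),("hR",[-.05,-.106,.273]),("lip",[-.1,0,.374])]: print(n,proj("wrist",W(l),c))
E
```

```text
t: 2.7
tcp_pos: [0.4344, -0.0168, 0.3295]
orientation: [0.233, 0.011, 0.973, -0.003]
force: [-0.7, 0.3, 0.7]
grip_width: 0.0006
grip_force: 0.0
t 2.7 tcpL [-0.187  0.005  0.329] zaxisL [ 0.452  0.001 -0.892] F [-0.721  0.329  0.715] w 0.0006425295853499822
[-0.17, 0.003, 0.26] -> [ 0.017 -0.002  0.07 ] [ 0.001 -0.002  0.002]
[-0.1, 0.003, 0.222] -> [-0.029 -0.002  0.135] [ 0.001 -0.002  0.002]
pulltop [444.122 376.191]
hL [549.562 434.595]
hR [234.224 434.064]
lip [388.055 577.412]
```

View pics/w1.png

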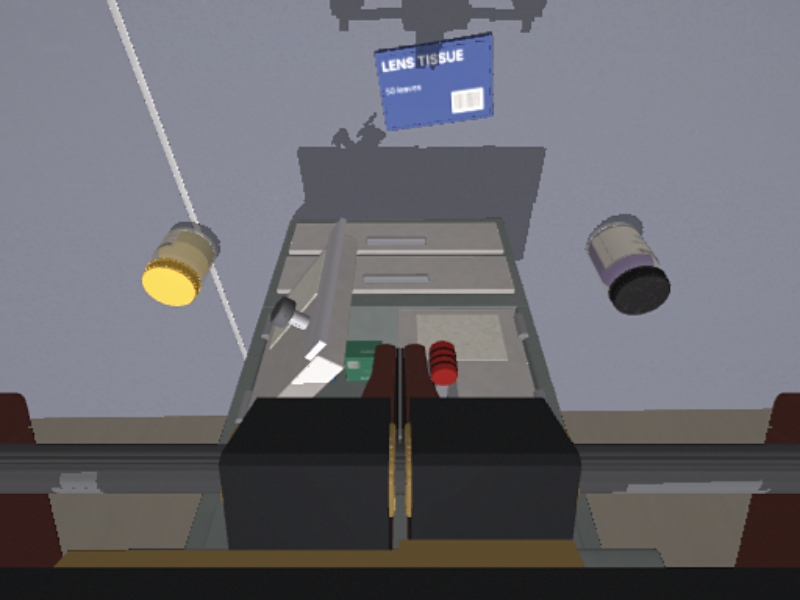

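The wrist view shows the red pull's top at (445,377), matching my prediction, and the right leaf's free edge near (342,370), clear of the shut fingers at (400,350).

```bash
python3 -m inch '.017 -.004 .04 0 0 0 1; .017 -.004 .07 0 0 0 1;.017 -.004 .07 0 0 0 1; 0 -.004 .09 0 0 0 1;-.015 -.004 .115 0 0 0 1;-.029 -.004 .135 0 0 0 1;-.029 -.004 .135 0 0 0 1;-.029 -.004 .135 0 0 0 1'; python3 - <<'E'
from h import *
where(); rel([-.10,-.06,.222],27);rel([-.12,-.10,.222],27)
E
```

```text
t: 3.75
tcp_pos: [0.5203, -0.0238, 0.2221]
orientation: [0.232, 0.012, 0.973, -0.003]
force: [-0.8, 0.3, 0.9]
grip_width: 0.0006
grip_force: 0.0
t 3.75 tcpL [-0.101 -0.     0.222] zaxisL [ 0.452  0.    -0.892] F [-0.795  0.306  0.86 ] w 0.0006386106617326852
[-0.1, -0.06, 0.222] -> [-0.001 -0.06   0.   ] [ 0.    -0.003  0.001]
[-0.12, -0.1, 0.222] -> [ 0.017 -0.1   -0.009] [ 0.    -0.003  0.001]
```

```bash
python3 -m inch '0 -.01 0 0 0 0 1;0 -.02 0 0 0 0 1;0 -.03 0 0 0 0 1;0 -.04 0 0 0 0 1;0 -.05 0 0 0 0 1;.003 -.06 -.002 0 0 0 1;.006 -.068 -.003 0 0 0 1;.01 -.076 -.005 0 0 0 1;.014 -.084 -.007 0 0 0 1;.017 -.092 -.009 0 0 0 1;.017 -.1 -.009 0 0 0 1;.017 -.106 -.009 0 0 0 1;.017 -.112 -.009 0 0 0 1;.017 -.112 -.009 0 0 0 1;.017 -.112 -.009 0 0 0 1'; python3 - <<'E'
from h import *
where(); rel([-.13,-.02,.222],27);rel([-.17,.034,.24],27)
E
```

```text
t: 5.62
tcp_pos: [0.4984, -0.1233, 0.2225]
orientation: [0.23, 0.005, 0.973, 0.003]
force: [-14.1, 42.9, 23.0]
grip_width: 0.0004
grip_force: 22.5
t 5.625 tcpL [-0.12  -0.1    0.222] zaxisL [ 0.448  0.014 -0.894] F [-14.091  42.852  23.037] w 0.0003801998769873346
[-0.13, -0.02, 0.222] -> [ 0.008  0.081 -0.003] [ 0.014 -0.006  0.012]
[-0.17, 0.034, 0.24] -> [ 0.035  0.135 -0.036] [ 0.014 -0.006  0.012]
```

```bash
python3 -m inch '.0 .02 0 0 0 0 1;.01 .05 -.01 0 0 0 1;.03 .09 -.03 0 0 0 .8;.05 .12 -.06 0 0 0 .6;.05 .135 -.07 0 0 0 .5;.05 .135 -.07 0 0 0 .5;.05 .135 -.07 0 0 0 .5;.05 .135 -.07 0 0 0 .5;.05 .135 -.07 0 0 0 .5'; python3 - <<'E'
from h import *
import cv2
where(); 
c=robot.get_calibration("wrist"); im=robot.get_image("wrist")
cv2.imwrite("pics/w2.png",cv2.resize(im[:,:,::-1],(800,600)))
for n,l in [("pulltop",[-.087,.034,.253]),("pullbot",[-.087,.034,.227]),("hL",[-.05,.106,.273]),("hR",[-.05,-.106,.273])]: print(n,proj("wrist",W(l),c))
rel([-.15,.034,.27],27)
E
```

```text
t: 6.75
tcp_pos: [0.4256, 0.0008, 0.2608]
orientation: [0.231, 0.012, 0.973, -0.003]
force: [0.3, -0.3, 0.0]
grip_width: 0.0441
grip_force: 0.0
t 6.75 tcpL [-0.196  0.022  0.261] zaxisL [ 0.45   0.    -0.893] F [ 0.29  -0.259  0.01 ] w 0.04406570250748363
pulltop [420.959 485.687]
pullbot [419.444 443.334]
hL [545.378 549.64 ]
hR [176.804 549.749]
[-0.15, 0.034, 0.27] -> [-0.045  0.012  0.013] [ 0.    -0.004 -0.001]
```

View pics/w2.png

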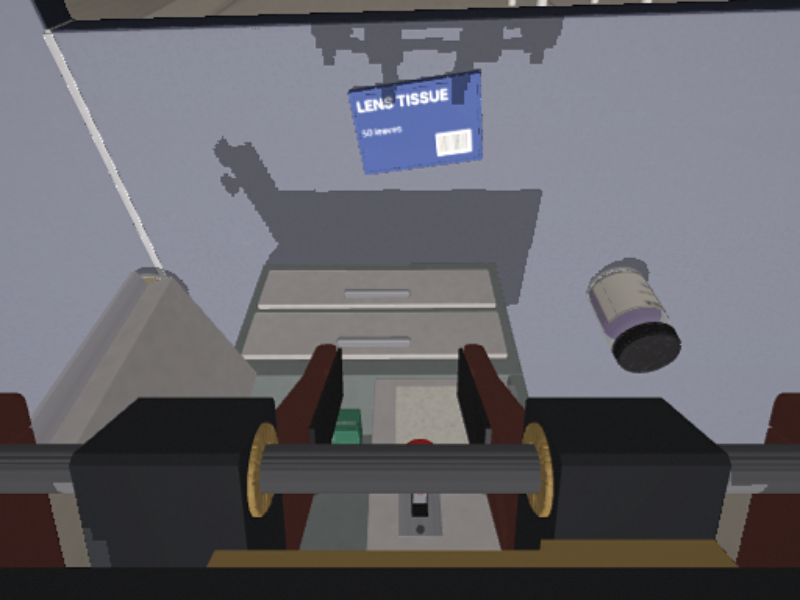

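Image shows the right leaf swung far out at (150,350), the opened fingers straddling the pull's column (419,440), the jar untouched; next the grasp.

```bash
python3 - <<'E'
from h import *
rel([-.14,.034,.222],31);rel([-.077,.034,.222],31)
E
```

```text
[-0.14, 0.034, 0.222] -> [-0.033  0.012  0.06 ] [ 0.    -0.074 -0.001]
[-0.077, 0.034, 0.222] -> [-0.089  0.012  0.088] [ 0.    -0.074 -0.001]
```

```bash
python3 -m inch '-.01 .012 .02 0 -.037 0 .5;-.02 .012 .04 0 -.074 0 .5;-.033 .012 .06 0 -.074 0 .5;-.05 .012 .069 0 -.074 0 .5;-.07 .012 .079 0 -.074 0 .5;-.089 .012 .088 0 -.074 0 .5;-.089 .012 .088 0 -.074 0 .5;-.089 .012 .088 0 -.074 0 .5'; python3 - <<'E'
from h import *
where(); p=T()[0]; print(robot.get_calibration("wrist")["fx"])
rel([-.077,.034,.222],31)
E
python3 -m inch '0 0 0 0 0 0 1;0 0 0 0 0 0 1;0 0 0 0 0 0 1;0 0 0 0 0 0 1;0 0 0 0 0 0 1'; python3 - <<'E'
from h import *
import cv2
where(); im=robot.get_image("wrist"); cv2.imwrite("pics/w3.png",cv2.resize(im[:,:,::-1],(800,600)))
l=L(T()[0]); 
for d in (.004,.008,.012,.016,.018,.02): rel(l-[0,0,d],31)
E
```

```text
t: 7.8
tcp_pos: [0.5441, 0.0103, 0.2224]
orientation: [0.267, 0.012, 0.964, -0.003]
force: [-0.6, -0.1, 0.7]
grip_width: 0.0438
grip_force: 0.0
t 7.8 tcpL [-0.078  0.034  0.222] zaxisL [ 0.515  0.    -0.857] F [-0.621 -0.144  0.718] w 0.04376613917432768
294.87991064581513
[-0.077, 0.034, 0.222] -> [-0.    -0.     0.001] [ 0. -0.  0.]
t: 8.43
tcp_pos: [0.5448, 0.0097, 0.2231]
orientation: [0.268, 0.012, 0.963, -0.004]
force: [-4.4, -3.5, 4.9]
grip_width: 0.0172
grip_force: 30.0
t 8.425 tcpL [-0.077  0.034  0.223] zaxisL [ 0.516 -0.001 -0.857] F [-4.389 -3.491  4.903] w 0.01717126169065932
[-0.077  0.034  0.219] -> [0.002 0.    0.003] [-0.001  0.001 -0.   ]
[-0.077  0.034  0.215] -> [0.004 0.    0.007] [-0.001  0.001 -0.   ]
[-0.077  0.034  0.211] -> [0.006 0.    0.01 ] [-0.001  0.001 -0.   ]
[-0.077  0.034  0.207] -> [0.008 0.    0.014] [-0.001  0.001 -0.   ]
[-0.077  0.034  0.205] -> [0.009 0.    0.015] [-0.001  0.001 -0.   ]
[-0.077  0.034  0.203] -> [0.01  0.    0.017] [-0.001  0.001 -0.   ]
```

View pics/w3.png

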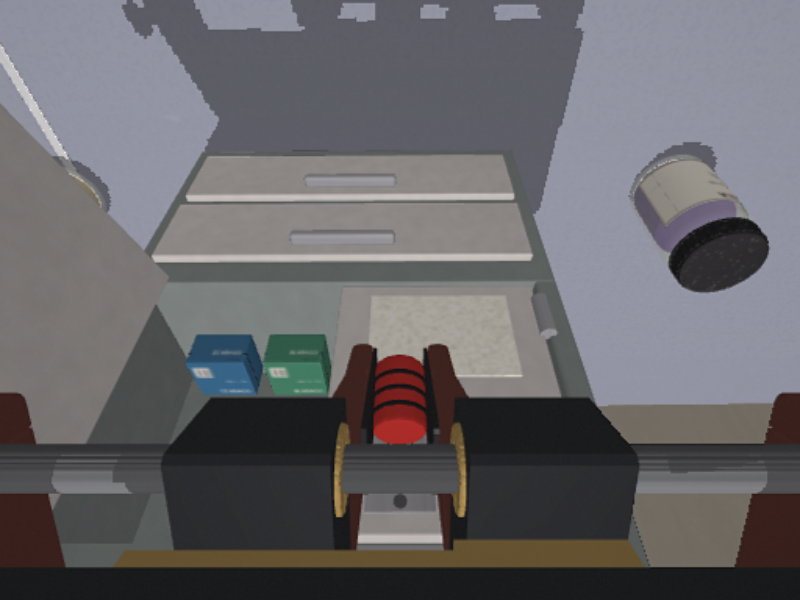

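The red pull (400,400) is squarely between the pads. Drawing down until force rises.

```bash
python3 -m inch '.001 0 .002 0 0 0 1;.002 0 .003 0 0 0 1;.003 0 .005 0 0 0 1;.004 0 .007 0 0 0 1;.005 0 .009 0 0 0 1;.006 0 .0103 0 0 0 1;.006 0 .0103 0 0 0 1';python3 -m inch '.0010 0 .0017 0 0 0 1;.0010 0 .0017 0 0 0 1;.0010 0 .0017 0 0 0 1'; python3 -m inch '.0010 0 .0017 0 0 0 1;.0010 0 .0017 0 0 0 1;.0010 0 .0017 0 0 0 1'; python3 - <<'E'
from h import *
where()
E
```

```text
t: 9.35
tcp_pos: [0.5448, 0.0097, 0.211]
orientation: [0.267, 0.012, 0.963, -0.004]
force: [-6.3, -2.9, 5.3]
grip_width: 0.017
grip_force: 30.0
t: 9.72
tcp_pos: [0.5448, 0.0097, 0.209]
orientation: [0.267, 0.012, 0.963, -0.004]
force: [-5.3, -3.6, 5.5]
grip_width: 0.0175
grip_force: 30.0
t: 10.1
tcp_pos: [0.5448, 0.0097, 0.2071]
orientation: [0.267, 0.012, 0.963, -0.004]
force: [-6.0, -4.0, 5.6]
grip_width: 0.0173
grip_force: 30.0
t 10.1 tcpL [-0.077  0.034  0.207] zaxisL [ 0.515 -0.001 -0.857] F [-5.965 -3.988  5.571] w 0.017257218125743816
```

```bash
python3 -m inch '.0010 0 .0017 0 0 0 1;.0010 0 .0017 0 0 0 1;.0010 0 .0017 0 0 0 1'; python3 -m inch '.0010 0 .0017 0 0 0 1;.0010 0 .0017 0 0 0 1;.0010 0 .0017 0 0 0 1'; python3 - <<'E'
from h import *
import cv2
where(); im=robot.get_image("wrist"); cv2.imwrite("pics/w4.png",cv2.resize(im[:,:,::-1],(800,600)))
E
```

```text
t: 10.48
tcp_pos: [0.5449, 0.0098, 0.2057]
orientation: [0.268, 0.012, 0.963, -0.004]
force: [-11.8, -3.1, 14.1]
grip_width: 0.0169
grip_force: 30.0
t: 10.85
tcp_pos: [0.5454, 0.0097, 0.2049]
orientation: [0.269, 0.012, 0.963, -0.004]
force: [-20.2, -5.1, 25.0]
grip_width: 0.0174
grip_force: 30.0
t 10.85 tcpL [-0.076  0.034  0.205] zaxisL [ 0.518 -0.002 -0.856] F [-20.211  -5.096  25.045] w 0.017440374812979952
```

View pics/w4.png

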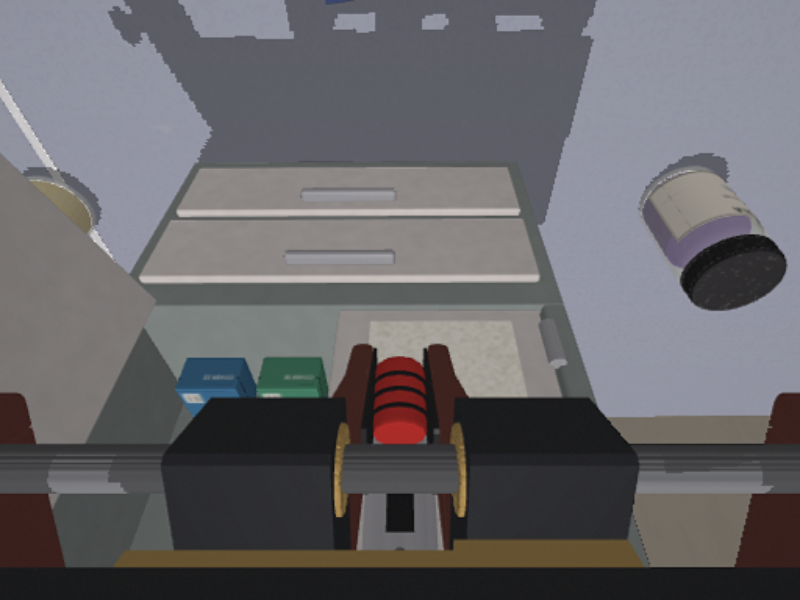

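Bolt is at its stop: 17.5 mm travel with no slip, and a sharp force rise. Working out the arc rows next.

```bash
python3 - <<'E'
from h import *
p,q=T(); Lz=R.from_euler('z',YAW)
def pull(b): return np.array([-.05,.106,0])+.072*np.array([-np.sin(b),-np.cos(b),0])+.037*np.array([-np.cos(b),np.sin(b),0])
g=p-.019*q.apply([0,0,1])
for b in np.arange(.05,.56,.05):
    Q=R.from_euler('z',-.5*b)*q; g2=g+Lz.apply(pull(b)-pull(0)); p2=g2+.019*Q.apply([0,0,1])
    print(round(b,2),q.inv().apply(p2-p),(q.inv()*Q).as_rotvec())
E
```

```text
0.05 [ 0.003  0.002 -0.002] [0.013 0.    0.021]
0.1 [ 0.006  0.004 -0.004] [0.026 0.    0.043]
0.15 [ 0.009  0.006 -0.005] [0.039 0.    0.064]
0.2 [ 0.012  0.008 -0.007] [0.052 0.    0.086]
0.25 [ 0.014  0.01  -0.009] [0.065 0.    0.107]
0.3 [ 0.017  0.013 -0.01 ] [0.078 0.    0.128]
0.35 [ 0.019  0.015 -0.012] [0.091 0.    0.15 ]
0.4 [ 0.022  0.018 -0.013] [0.104 0.    0.171]
0.45 [ 0.024  0.021 -0.014] [0.117 0.    0.192]
0.5 [ 0.026  0.024 -0.016] [0.129 0.    0.214]
0.55 [ 0.028  0.027 -0.017] [0.142 0.001 0.235]
```

```bash
python3 -m inch '.0015 .001 -.001 .006 0 .01 1;.003 .002 -.002 .013 0 .021 1;.0045 .003 -.003 .02 0 .032 1;.006 .004 -.004 .026 0 .043 1;.009 .006 -.005 .039 0 .064 1;.012 .008 -.007 .052 0 .086 1;.014 .01 -.009 .065 0 .107 1;.017 .013 -.01 .078 0 .128 1;.019 .015 -.012 .091 0 .15 1;.022 .018 -.013 .104 0 .171 1;.024 .021 -.014 .117 0 .192 1;.026 .024 -.016 .129 0 .214 1;.028 .027 -.017 .142 0 .235 1;.028 .027 -.017 .142 0 .235 1'; python3 - <<'E'
from h import *
import cv2
where(); im=robot.get_image("wrist"); cv2.imwrite("pics/w5.png",cv2.resize(im[:,:,::-1],(800,600)))
E
```

```text
t: 12.65
tcp_pos: [0.5135, 0.0355, 0.2048]
orientation: [0.266, 0.145, 0.952, -0.042]
force: [-9.4, -10.0, 18.9]
grip_width: 0.0173
grip_force: 30.0
t 12.65 tcpL [-0.109  0.059  0.205] zaxisL [ 0.497 -0.146 -0.855] F [-9.407 -9.979 18.87 ] w 0.01734618537728206
```

View pics/w5.png

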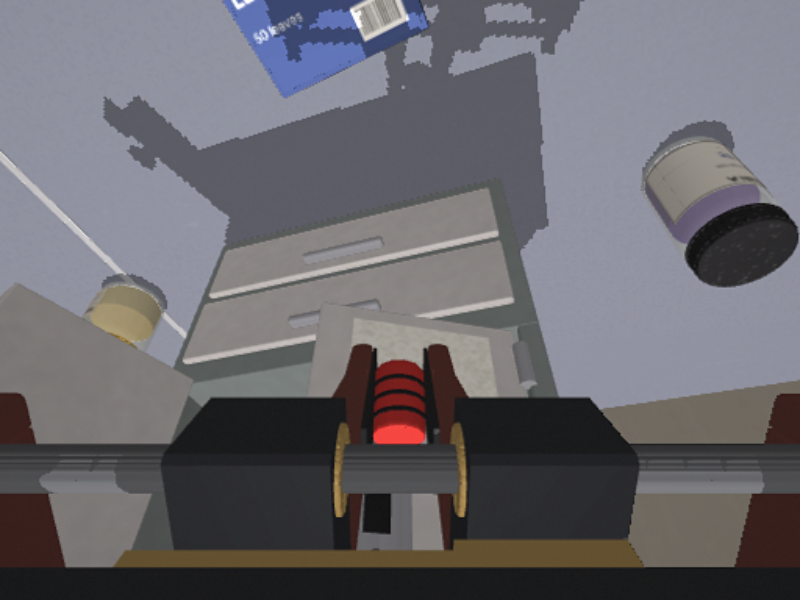

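The leaf has left the frame (about 0.5 rad, its edge at (320,305)) with the pull still held at (400,400). I continue the arc, with the tool now turning with the leaf.

```bash
python3 - <<'E'
from h import *
print(robot.state()["joint_positions"])
p,q=T(); Lz=R.from_euler('z',YAW)
def pull(b): return np.array([-.05,.106,0])+.072*np.array([-np.sin(b),-np.cos(b),0])+.037*np.array([-np.cos(b),np.sin(b),0])
g=p-.019*q.apply([0,0,1]); print(L(g),pull(.5),pull(.55))
for b in np.arange(.6,1.16,.05):
    Q=R.from_euler('z',-(b-.55))*q; g2=g+Lz.apply(pull(b)-pull(.55)); p2=g2+.019*Q.apply([0,0,1])
    print(round(b,2),q.inv().apply(p2-p),(q.inv()*Q).as_rotvec())
E
```

```text
[ 0.186  0.06  -0.601  2.259  0.798  0.546  0.226]
[-0.118  0.061  0.221] [-0.117  0.061  0.   ] [-0.119  0.064  0.   ]
0.6 [ 0.002  0.002 -0.002] [0.026 0.    0.043]
0.65 [ 0.005  0.005 -0.003] [0.052 0.    0.086]
0.7 [ 0.007  0.007 -0.004] [0.078 0.001 0.128]
0.75 [ 0.009  0.01  -0.006] [0.104 0.001 0.171]
0.8 [ 0.011  0.013 -0.007] [0.13  0.001 0.214]
0.85 [ 0.013  0.016 -0.008] [0.155 0.001 0.257]
0.9 [ 0.015  0.019 -0.009] [0.181 0.001 0.299]
0.95 [ 0.017  0.022 -0.01 ] [0.207 0.001 0.342]
1.0 [ 0.018  0.026 -0.011] [0.233 0.002 0.385]
1.05 [ 0.02   0.029 -0.012] [0.259 0.002 0.428]
1.1 [ 0.021  0.032 -0.013] [0.285 0.002 0.47 ]
1.15 [ 0.022  0.036 -0.013] [0.311 0.002 0.513]
```

```bash
python3 -m inch '.002 .002 -.002 .026 0 .043 1;.005 .005 -.003 .052 0 .086 1;.007 .007 -.004 .078 0 .128 1;.009 .01 -.006 .104 0 .171 1;.011 .013 -.007 .13 0 .214 1;.013 .016 -.008 .155 0 .257 1;.015 .019 -.009 .181 0 .299 1;.017 .022 -.01 .207 0 .342 1;.018 .026 -.011 .233 0 .385 1;.018 .026 -.011 .233 0 .385 1'; python3 - <<'E'
from h import *
where(); print(robot.state()["joint_positions"])
E
```

```text
t: 13.95
tcp_pos: [0.4998, 0.0679, 0.2047]
orientation: [0.25, 0.354, 0.896, -0.101]
force: [-14.7, -2.8, 21.1]
grip_width: 0.0173
grip_force: 30.0
t 13.95 tcpL [-0.124  0.091  0.205] zaxisL [ 0.385 -0.348 -0.855] F [-14.664  -2.77   21.118] w 0.01725406895464004
[-0.023  0.195 -0.648  2.127  0.839  0.959 -0.374]
```

```bash
python3 -m inch '0 0 0 0 0 0 .5;0 0 0 0 0 0 .5;0 0 0 0 0 0 .5;0 0 -.02 0 0 0 .5;0 0 -.05 0 0 0 .5;0 0 -.09 0 0 0 .5;0 0 -.12 0 0 0 .6;0 0 -.12 0 0 0 1;0 0 -.12 0 0 0 1'; python3 - <<'E'
from h import *
import cv2
where(); im=robot.get_image("scene"); cv2.imwrite("pics/s6.png",cv2.resize(im[90:290,170:400,::-1],(690,600)))
E
```

```text
t: 15.08
tcp_pos: [0.4554, 0.1109, 0.3054]
orientation: [0.249, 0.353, 0.897, -0.099]
force: [0.9, -0.3, 0.6]
grip_width: 0.0185
grip_force: 0.0
t 15.075 tcpL [-0.169  0.133  0.305] zaxisL [ 0.385 -0.343 -0.857] F [ 0.878 -0.295  0.571] w 0.0184982412097108
```

View pics/s6.png

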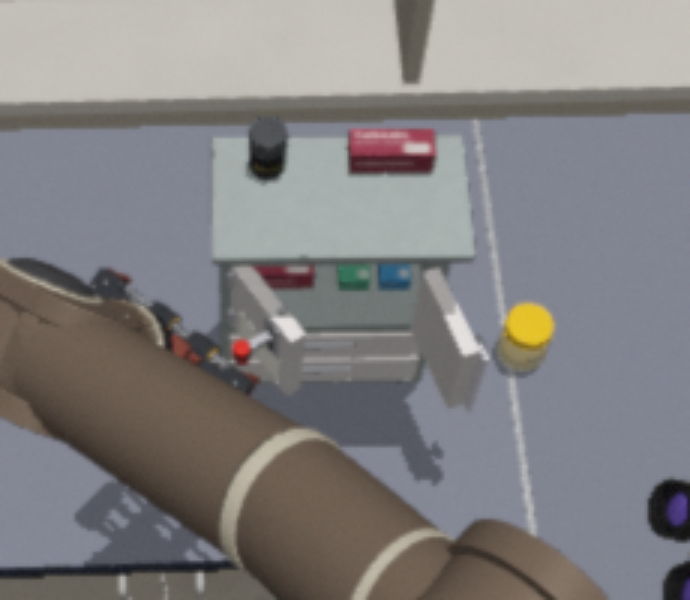

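The picture shows the left leaf at about 1 rad with the pull free at (241,350), and the right leaf wide open and clear of the cup. Now I go inside the left leaf with shut fingers.

```bash
python3 - <<'E'
from h import *
rel([-.2,.13,.36],27,-.6);rel([-.2,.06,.38],27,-.3);rel([-.2,-.005,.36],27); rel([-.17,-.005,.26],27); rel([-.1,-.005,.222],27)
E
```

```text
[-0.2, 0.13, 0.36] -> [-0.01  -0.023 -0.058] [-0.063  0.07  -0.108]
[-0.2, 0.06, 0.38] -> [-0.06  -0.075 -0.051] [-0.209  0.069 -0.37 ]
[-0.2, -0.005, 0.36] -> [-0.086 -0.124 -0.012] [-0.354  0.067 -0.633]
[-0.17, -0.005, 0.26] -> [-0.054 -0.103  0.085] [-0.354  0.067 -0.633]
[-0.1, -0.005, 0.222] -> [-0.079 -0.057  0.145] [-0.354  0.067 -0.633]
```

```bash
python3 -m inch '-.01 -.02 -.058 -.06 .07 -.108 1;-.03 -.05 -.055 -.12 .07 -.22 1;-.06 -.075 -.051 -.209 .07 -.37 1;-.07 -.1 -.03 -.28 .07 -.5 1;-.086 -.124 -.012 -.354 .067 -.633 1;-.086 -.124 -.012 -.354 .067 -.633 1;-.086 -.124 -.012 -.354 .067 -.633 1;-.086 -.124 -.012 -.354 .067 -.633 1;-.086 -.124 -.012 -.354 .067 -.633 1'; python3 - <<'E'
from h import *
where();rel([-.17,-.005,.26],27); rel([-.1,-.005,.222],27)
E
```

```text
t: 16.25
tcp_pos: [0.4385, -0.027, 0.3506]
orientation: [0.225, 0.012, 0.974, 0.0]
force: [0.3, 0.8, -0.2]
grip_width: 0.0002
grip_force: 0.0
t 16.25 tcpL [-0.182 -0.006  0.351] zaxisL [ 0.438  0.006 -0.899] F [ 0.256  0.771 -0.242] w 0.00023970708030210516
[-0.17, -0.005, 0.26] -> [0.028 0.    0.087] [ 0.006 -0.018 -0.001]
[-0.1, -0.005, 0.222] -> [-0.018 -0.     0.152] [ 0.006 -0.018 -0.001]
```

```bash
python3 -m inch '.028 0 .045 0 -.018 0 1; .028 0 .087 0 -.018 0 1;.028 0 .087 0 -.018 0 1; .01 0 .11 0 -.018 0 1;-.005 0 .13 0 -.018 0 1;-.018 0 .152 0 -.018 0 1;-.018 0 .152 0 -.018 0 1;-.018 0 .152 0 -.018 0 1'; python3 - <<'E'
from h import *
where();rel([-.12,.088,.222],27)
E
```

```text
t: 17.25
tcp_pos: [0.5218, -0.0278, 0.2245]
orientation: [0.235, 0.012, 0.972, -0.0]
force: [0.4, 0.6, -0.4]
grip_width: 0.0005
grip_force: 0.0
t 17.25 tcpL [-0.099 -0.004  0.225] zaxisL [ 0.457  0.006 -0.889] F [ 0.442  0.579 -0.419] w 0.00053334087639076
[-0.12, 0.088, 0.222] -> [ 0.02   0.092 -0.007] [ 0.006  0.004 -0.001]
```

```bash
python3 -m inch '0 .01 0 0 0 0 1;0 .02 0 0 0 0 1;0 .03 0 0 0 0 1;0 .04 0 0 0 0 1;.004 .05 -.002 0 0 0 1;.008 .058 -.003 0 0 0 1;.012 .066 -.004 0 0 0 1;.016 .074 -.006 0 0 0 1;.02 .082 -.007 0 0 0 1;.02 .088 -.007 0 0 0 1;.02 .094 -.007 0 0 0 1;.02 .094 -.007 0 0 0 1'; python3 - <<'E'
from h import *
where()
E
```

```text
t: 18.75
tcp_pos: [0.5034, 0.0671, 0.2216]
orientation: [0.235, 0.012, 0.972, 0.0]
force: [0.0, -0.2, -0.0]
grip_width: 0.0005
grip_force: 0.0
t 18.75 tcpL [-0.12   0.09   0.222] zaxisL [ 0.457  0.006 -0.889] F [ 0.007 -0.189 -0.012] w 0.0005250336188292929
```

Now I retreat to the middle, then out and away, and look.

```bash
python3 -m inch '0 -.03 0 0 0 0 1;.01 -.07 -.01 0 0 0 1;.04 -.095 -.06 0 0 0 1;.06 -.095 -.12 0 0 0 1;.06 -.095 -.17 0 0 0 1;.06 -.095 -.22 0 0 0 1;.06 -.095 -.22 0 0 0 1;.06 -.095 -.22 0 0 0 1'; python3 - <<'E'
from h import *
import cv2
where(); a=robot.get_image("wrist"); b=robot.get_image("top")[140:290,200:370]
cv2.imwrite("pics/f7.png",np.hstack([cv2.resize(a[:,:,::-1],(400,300)),cv2.resize(b[:,:,::-1],(340,300),interpolation=cv2.INTER_CUBIC)]))
E
```

```text
t: 19.75
tcp_pos: [0.4097, -0.0171, 0.2998]
orientation: [0.208, 0.014, 0.978, 0.012]
force: [0.6, -2.4, 0.9]
grip_width: 0.0004
grip_force: 0.0
t 19.75 tcpL [-0.211  0.004  0.3  ] zaxisL [ 0.406  0.028 -0.913] F [ 0.56  -2.377  0.911] w 0.00038666863770435265
```

View pics/f7.png

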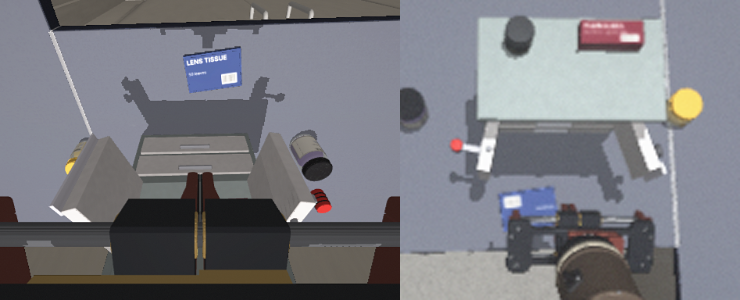

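The wrist view shows both leaves spread like a funnel, with free edges at (60,210) and (310,215) and nothing else moved. The top view has the pull at (457,146). I check the left angle numerically.

```bash
python3 - <<'E'
from h import *
for b in (1.3,1.4,1.5,1.6,1.7,1.8):
    u=np.array([-np.sin(b),-np.cos(b),0]);n=np.array([-np.cos(b),np.sin(b),0]);h=np.array([-.05,.106,0])
    f=lambda l:(proj("top",W(l))*.64-[200,140])*2+[400,0]
    print(b,"pull",f(h+.072*u+.037*n+[0,0,.253]),"incorner",f(h+.104*u-.018*n+[0,0,.273]))
where()
E
python3 -m inch '0 0 -.03 0 0 0 1;0 0 -.06 0 0 0 1;0 0 -.06 0 0 0 1;0 0 -.06 0 0 0 1;0 0 -.06 0 0 0 1'
```

```text
1.3 pull [478.582 153.549] incorner [521.595 163.27 ]
1.4 pull [473.199 152.112] incorner [514.731 166.036]
1.5 pull [467.993 150.151] incorner [507.608 168.108]
1.6 pull [463.018 147.685] incorner [500.299 169.462]
1.7 pull [458.325 144.742] incorner [492.882 170.083]
1.8 pull [453.963 141.352] incorner [485.434 169.964]
t 19.85 tcpL [-0.211  0.002  0.3  ] zaxisL [ 0.408  0.035 -0.912] F [0.071 0.182 0.341] w 0.0004751497996867855
t: 20.48
tcp_pos: [0.4141, -0.0116, 0.3263]
orientation: [0.185, 0.013, 0.982, 0.021]
force: [0.0, -1.4, -0.1]
grip_width: 0.0002
grip_force: 0.0
```

Left leaf is at about 1.7 rad and the pull is home in height. Handing in.

```bash
python3 - <<'E'
from cell import robot
print(robot.finish_job())
E
```

```text
the job is handed in; nothing more can be done
None
```

I handed the job in at about 20.5 s. By my camera measurements the right leaf is near its 1.9 rad stop and the left leaf is at about 1.7 rad. The bolt looks back home, nothing is gripped, and the jar, cup and flat box look undisturbed. The hand-in returned no verdict.

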